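Move the chart board to the other fold-down hook

TASK

The patient has changed bays: fold down the empty hook, move the chart board from the hook it hangs on to that hook and leave it hanging there, then fold the emptied hook up flat. Leave the other things on the worktop where they are.

Things in the scene. Friction and masses are not known exactly. Their poses are not given: they have to be found in the camera images.
- old_stand: Fixed hook stand, left or right, whose hook carries the chart board at the start: grey upright plate 90 wide, 16 thick, top edge 225 above the worktop, on a grey foot 100 wide, 14 high, reaching 95 mm forward. Origin on the worktop below the middle of the plate's front face; -x points out of the front (as the lowered hook does), roughly toward the robot; y along the plate, z up.
- new_stand: The other fixed hook stand, whose hook is folded up and empty at the start. Same sizes, origin and axes as old_stand.
- old_hook (a joint): Steel hook of old_stand: 0 lowered (level, on its stop), 1.57 folded up flat (upright, at its other stop). Friction hinge of 0.06 N m, stays where left; 1 to 2 N at the grip point turns it. Bar 14 wide, 8 thick, reaching 86 mm from the pivot; its last 8 mm is a lip 14 mm above the bar's upper face when lowered. Folded, its outer 62 mm stand above the plate, the lip pointing back over it.
- new_hook (a joint): The like hook of new_stand; same sizes, feel and meaning: 0 lowered, 1.57 folded up flat (1.47 to 1.57 at the start).
- old_hook_grip (a point): Point in the middle of old_hook's bar, 62 mm from the pivot, moving with it; a good place to pinch its 14 mm width from above, lowered or folded.
- new_hook_grip (a point): The same point on new_hook.
- old_hook_pivot (a point): Pivot of old_hook: 201 above the worktop, 12 mm in front of the plate's front face, between two cheeks 29 mm wide over all that end 21 mm in front of the plate; the hinge axis is the stand's y. The lowered hook's upper face is 4 mm above it.
- new_hook_pivot (a point): Pivot of new_hook, likewise.
- chart_board: White rigid board, 0.1 to 0.2 kg, 96 wide (y), 8 thick (x), 203 high (z), paper and clip on its -x face. Origin: middle of the upper edge of its window, which rests on the hook. Window 64 wide, z -60 to 0; crossbar above it z 0 to 14; on that a grip tab 30 wide, 10 thick, up to z 63; foot at z -140. Starts upright on old_hook about 55 mm in front of the plate and parallel to it within 3 degrees.
- board_tab (a point): Point in the chart board's grip tab, 50 mm above the board's origin and 13 mm below the tab's top; pinch here from above, across thickness or width.
- the_cup: Bystander: specimen cup with lid, 58 across, 66 high, origin under its middle.
- the_oximeter: Bystander: finger oximeter 33x57x31, origin under its middle.
- the_tape: Bystander: roll of white tape lying flat, 57 across, 25 high, origin under its middle.
- the_mask: Bystander: clear face mask 95x118, 72 high, origin under its middle.

How it is judged:
On the way, in this order (a step that is already met when the one before it is completed fails the run):
1. the empty hook is folded down (value of joint new_hook below 0.15 rad), for 0.2 s.
2. the chart board hangs on the newly lowered hook, let go (x of chart_board in the frame of new_stand between -0.095 and -0.015 m and y of chart_board in the frame of new_stand between -0.03 and 0.03 m and z of chart_board in the frame of new_stand between 0.193 and 0.217 m and angle between chart_board's own z axis and vertical below 0.2 rad and value of joint new_hook below 0.15 rad and contact force between the fingers and chart_board below 0.1 N), for 0.3 s.
At the end, for the whole second after the job is handed in: The chart board hangs at rest and upright (within 0.2 rad) on new_hook, window edge on the bar (12 mm in height), between the upright and the lip and within 30 mm sideways of the hook; new_hook is lowered (under 0.15 rad); old_hook is empty and folded up flat (over 1.42 rad) (all of step 2 and value of joint old_hook above 1.42 rad and linear speed of chart_board below 0.03 m/s and angular speed of chart_board below 0.4 rad/s); the robot touches nothing.
It fails at once if a bystander object is moved by more than 25 mm (distance of any of the_cup, the_oximeter, the_tape, the_mask from where it was at the start of the episode above 0.025 m).
It also fails if it takes over 72 s, if anything falls off the work surface, if the arm or the gripper's body presses on something with over 40 N, if the wrist force passes 120 N, or if a joint passes its speed limit or range.

ROBOT

A 7-joint arm with a two-finger parallel gripper is mounted at the origin on a cart in front of the work surface, level with it; the furniture and walls round the work are solid. World frame = base frame: x ahead of the robot, y to its left, z up, the work surface at z = 0. Lengths are in m, angles in rad, forces in N, time in s.
With the tool pointing down it reaches from about 0.4 to 0.9 m from the base axis. Payload 5.5 kg.
Tool frame: the origin (TCP) lies at the very end of the fingers, on their centre line; the grasp point (between the pads) lies 19 mm behind it; z points along the fingers, y is the line along which they close (so a half turn about z gives the same grasp; the last joint's range is limited). The gripper opens to 85 mm and grips with 20 to 120 N. Pads are 22 mm wide; open, the fingers measure 114 mm over their backs; the gripper's body (76 mm by 85 mm) begins 54 mm behind the grasp point. The pads swing forward as they close: fully open they stand 13 mm farther back than shut.
Start: joints at [0.263, 0.501, -0.427, 1.55, 0.221, 1.138, -0.21], TCP at [0.65, 0, 0.231] pointing down, gripper open.
Joint ranges: [-2.88, 2.88], [-0.31, 2.03], [-1.54, 1.56], [0.2, 2.42], [-1.41, 4.55], [0.19, 2.02], [-2.57, 2.57]. Speed limits (rad/s): [2.57, 2.57, 3.14, 3.14, 3.14, 3.14, 3.14].

INTERFACE

Orientations are given as a rotation vector (axis times angle).
In Python, from station import r, readout, order, read_camera gives the robot as it stands (r), with the cameras as plain functions, the readings (readout) and the job (order).
- The arm moves only by the shell command python3 jog.py [OPENING] [FORCE], which reads ROWS from standard input. ROWS is 1 to 8 rows, parted by a bar, with the numbers parted by commas; each row has 4 numbers: dx, dy, dz in shares of the most that a row can go, 1 being 50 mm, then a turn about the tool's z in parts of the range, where 1.0 means 2 pi rad; each row shifts and turns the commanded pose from where the row before left it, along the tool's axes as they then stand; what a row does not reach is not made up. A row lasts 1/10 s, in which the tool goes at most 0.05 m and 0.15 rad, less where a joint would pass 70% of its speed; a pose out of reach is approached as far as the arm can. OPENING is the finger opening in m, set as the command begins (- or left out keeps the last). The fingers move at their own pace and stop on an object; FORCE is the grip in N (left out, the last holds). Time passes only in rows, so rows that do not move let the fingers close. It prints the time, the measured TCP pose, the force, the opening and the grip force at its end. No shift or turn number may pass 1 either way. Input that does not fit is refused with a message, and nothing moves.
- readout.read_state(): the state, without advancing time (a new reading comes with each control period).
- read_camera(name): name is "scene" or "side" or "wrist"; returns a dict with "image" (400x640x3 uint8, red, green, blue), "fx", "fy", "cx", "cy" (pixels), "rvec" (rotation vector, rad) and "tvec" (3), from world to camera coordinates, as OpenCV has them; the wrist camera has in their place "T_tool_cam" (4x4, takes a point from camera to tool coordinates, whose origin is the TCP and whose axes are the flange's). Camera axes: x right, y down, z forward; pixel columns grow to the right and rows downward; lengths in m; the calibration is good to about 2 mm. A picture is of the moment at which its call begins: read the wrist's pose just before it. There is no depth.
- order.sign_off(): hands the job in; it is judged then, once.
The state is a dict: "t": time; "q": joint angles; "qvel": joint speeds; "joint_torque": joint torques, N m; "position": TCP position; "tool_rot": TCP orientation; "contact_force": force on the tool from outside, world axes, zero at the start; "moment": the same for the moment, N m; "width": finger opening in m; "grip_force": force on a finger pad.
Only numpy, scipy, OpenCV 4.12 (cv2) and the standard library are available. Lean on these libraries where they do the work, as an engineer would, in place of code of your own. Each camera call takes 0.05 s, during which the arm holds its last target. There are 200 camera calls.

## Working session

There is one attempt and no reset: what is moved stays moved. The work goes in short steps, Python scripts to look and compute and a shell command to move; the robot and the scene stay as the last step left them, time stands still between calls to the robot, and variables do not carry over. Pictures are saved under pics/ and viewed, at most 14 in all, crops included, and the job is handed in when it is done.

```bash
ls; mkdir -p pics; python3 - <<'E'
from station import r, readout, order, read_camera
import cv2,numpy as np
s=readout.read_state();print(s['t'],s['position'],s['tool_rot'],s['width'])
for n in("scene","side"):
    c=read_camera(n);cv2.imwrite(f"pics/{n}0.png",c["image"][:,:,::-1])
    R=cv2.Rodrigues(np.array(c["rvec"]))[0];print(n,c["fx"],c["cx"],c["cy"],-R.T@c["tvec"],R[2])
E
```

```text
jog.py
pics
station.py
0.0 [ 6.49317466e-01 -3.34802793e-05  2.30257868e-01] [-2.22033310e+00 -2.22056279e+00  2.05039671e-03] 0.08525637131554753
scene 364.30749454287985 319.4970041854725 194.86444005744735 [ 0.01180101 -0.63608709  0.88603545] [ 0.45983996  0.5676225  -0.68289963]
side 425.5503129568133 317.13533048143097 198.7837402493162 [0.04851311 1.1081572  0.7221946 ] [ 0.34434489 -0.84439438 -0.41039583]
```

View pics/scene0.png

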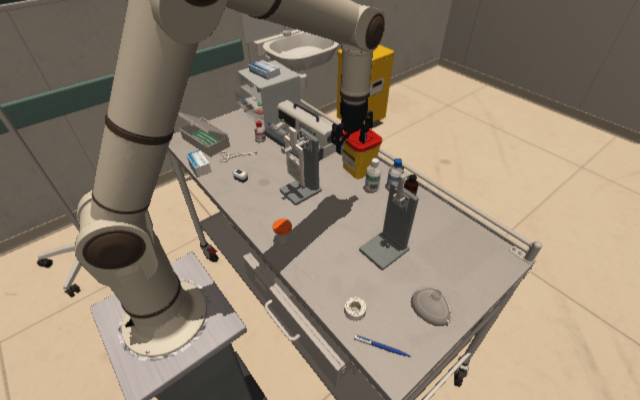

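View pics/side0.png

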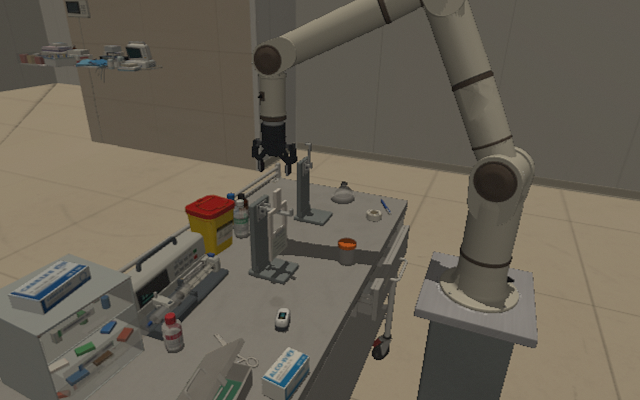

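```bash
python3 - <<'E'
import cv2,numpy as np
def crop(n,u,v):
    im=cv2.imread(f"pics/{n}0.png")[v:v+110,u:u+80]
    im=cv2.resize(im,None,fx=5,fy=5,interpolation=cv2.INTER_CUBIC)
    im=cv2.convertScaleAbs(im,alpha=1.5,beta=10)
    for k in range(0,110,10):
        cv2.line(im,(0,k*5),(5 if k%50 else 12,k*5),(0,255,255),1);cv2.putText(im,str(v+k),(8,k*5+4),0,.3,(0,255,255),1)
    for k in range(0,80,10):
        cv2.line(im,(k*5,0),(k*5,6),(0,255,255),1);cv2.putText(im,str(u+k),(k*5-8,16),0,.3,(0,255,255),1)
    return im
cv2.imwrite("pics/c1.png",np.hstack([crop("scene",265,110),crop("scene",352,168)]))
cv2.imwrite("pics/c2.png",np.hstack([crop("side",235,180),crop("side",280,135)]))
E
```

```text
(no output)
```

View pics/c1.png

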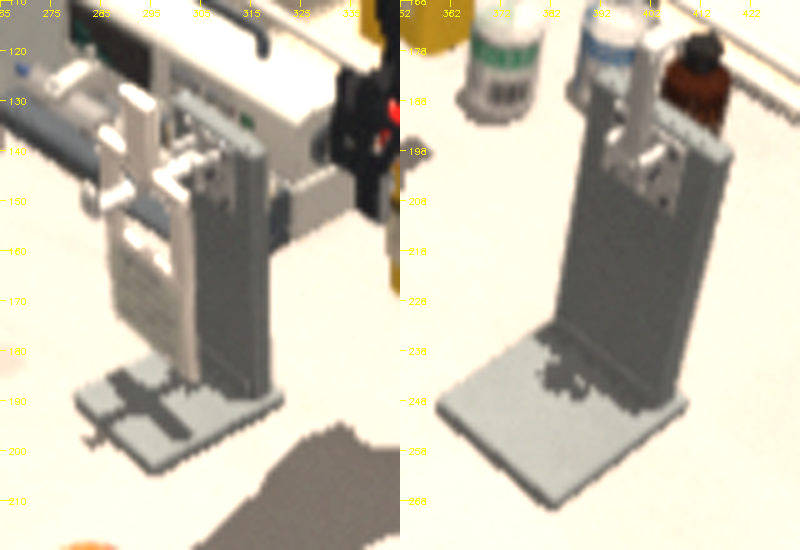

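View pics/c2.png

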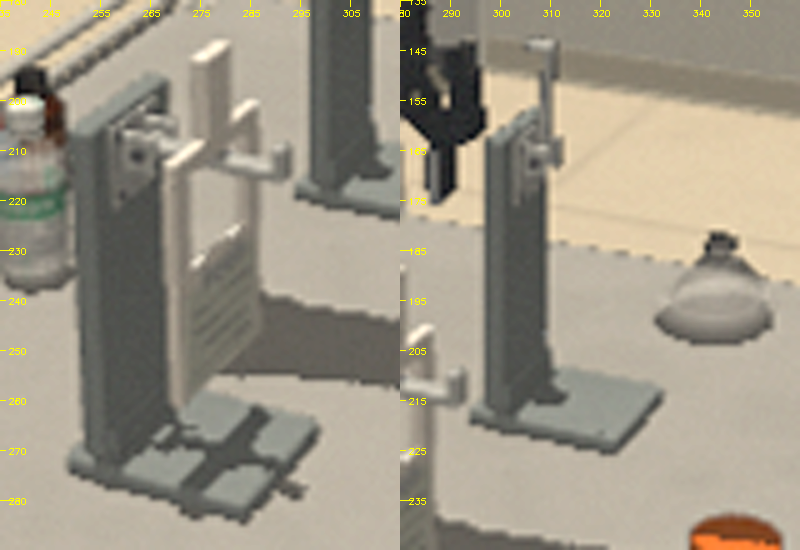

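```bash
cat > h.py <<'E'
import numpy as np,cv2
from scipy.optimize import least_squares
from station import r, readout, order, read_camera
def Rz(a): return np.array([[np.cos(a),-np.sin(a),0],[np.sin(a),np.cos(a),0],[0,0,1]])
def proj(c,P): return cv2.projectPoints(np.atleast_2d(P).astype(float),np.array(c["rvec"],float),np.array(c["tvec"],float),np.array([[c["fx"],0,c["cx"]],[0,c["fy"],c["cy"]],[0,0,1]]),None)[0][:,0]
def fit(cams,obs,z0,p0):
    def res(p):
        return np.concatenate([(proj(cams[n],Rz(p[2])@(np.array(P)/1000)+[p[0],p[1],z0])[0]-uv) for n,P,uv in obs])
    s=least_squares(res,p0,loss='soft_l1'); return s.x,res(s.x).reshape(-1,2)
E
cat > fit.py <<'E'
from h import *
C={n:read_camera(n) for n in("scene","side")}
def cv(n,o,k,lst): return [(n,P,np.array([o[0]+(x-k)/5,o[1]+y/5])) for P,(x,y) in lst]
def st(a,b,oa,ob,ka,kb): return cv("scene",oa,ka,a)+cv("side",ob,kb,b)
A=st([((0,45,225),(175,97)),((0,-45,225),(247,155)),((16,-45,225),(265,150)),((-95,50,14),(78,398)),((-95,-50,14),(155,462))],
 [((0,45,225),(97,133)),((16,45,225),(78,128)),((0,-45,225),(170,83)),((-95,50,14),(245,512)),((-95,-50,14),(318,428))],(265,110),(235,180),0,0)
B=st([((0,45,225),(590,90)),((0,-45,225),(720,157)),((16,-45,225),(732,150)),((-95,50,14),(437,402)),((-95,-50,14),(553,500))],
 [((0,45,225),(505,140)),((16,45,225),(487,132)),((0,-45,225),(545,105)),((-95,50,14),(613,445)),((-95,-50,14),(662,388))],(352,168),(280,135),400,400)
D=st([((-5,15,63),(120,88)),((-5,-15,63),(155,100)),((-4,48,-140),(115,318)),((-4,-48,-140),(198,380))],
 [((-5,15,63),(193,55)),((-5,-15,63),(228,42)),((-4,48,-140),(180,405)),((-4,-48,-140),(260,335)),((-4,48,14),(170,148)),((-4,-48,14),(255,105))],(265,110),(235,180),0,0)
for nm,o,z,p in(("old",A,0,(.7,.2,0)),("new",B,0,(.7,-.2,0)),("board",D,.205,(.65,.2,0))):
    x,e=fit(C,o,z,p);print(nm,x.round(4));print(e.round(1).tolist())
    if nm!="board":
        for P in((-12,0,201),(-74,0,201),(-12,0,263)): print((Rz(x[2])@(np.array(P)/1000)+[x[0],x[1],0]).round(4))
E
python3 fit.py
```

```text
old [ 0.603   0.1606 -0.0033]
[[-2.4, -0.5], [0.2, 0.0], [0.6, -0.8], [-2.3, -1.6], [-1.2, 0.7], [-1.0, -0.4], [-2.3, -0.4], [0.4, -2.3], [0.5, -2.0], [0.9, -2.7]]
[0.591  0.1606 0.201 ]
[0.529  0.1608 0.201 ]
[0.591  0.1606 0.263 ]
new [ 0.6372 -0.2171  0.0087]
[[-0.2, -3.3], [-0.4, 0.6], [1.1, -0.7], [-0.9, -0.8], [0.3, 0.5], [-0.5, -0.2], [-1.1, 0.8], [1.5, -0.5], [0.9, -1.7], [0.7, -1.3]]
[ 0.6252 -0.2172  0.201 ]
[ 0.5632 -0.2177  0.201 ]
[ 0.6252 -0.2172  0.263 ]
board [ 0.5563  0.1604 -0.0229]
[[0.5, -0.5], [-0.9, 1.3], [-0.0, -1.4], [-0.6, 0.3], [1.5, 0.0], [-0.1, -1.2], [-0.6, 0.0], [-0.7, -1.5], [0.1, 2.5], [-0.1, -2.1]]
```

Units first: shifts go in shares of 50 mm and turns go in shares of 2 pi rad. So -0.05 m is -1, -0.04 m is -0.8.

```bash
echo '0,0,-1,0 | 0,0,-1,0 | -0.8,-0.4,-0.2,0 | -0.8,-0.4,-0.2,0 | -0.8,-0.4,-0.2,0 | -0.8,-0.4,0,0 | -0.8,-0.4,0,0 | -0.34,-0.2,0,0' | python3 jog.py; echo '0,0,0,0.0239 | 0,0,0,0.0239 | 0,0,0,0.0239 | 0,0,0,0.0239 | 0,0,0,0.0239 | 0,0,0,0.0239 | 0,0,0,0.0239 | 0,0,0,0.0239' | python3 jog.py; echo '0,0,0,0.0239 | 0,0,0,0.0239 | 0,0,0,0.0111 | 0,0,0,0 | 0,0,0,0 | 0,0,0,0' | python3 jog.py
cat > snap.py <<'E'
import sys
from h import *
from scipy.spatial.transform import Rotation as Ro
import pickle
def wcam():
    s=readout.read_state();c=read_camera("wrist")
    T=np.eye(4);T[:3,:3]=Ro.from_rotvec(s["tool_rot"]).as_matrix();T[:3,3]=s["position"]
    W=np.linalg.inv(T@np.array(c["T_tool_cam"]))
    c["rvec"]=cv2.Rodrigues(W[:3,:3])[0];c["tvec"]=W[:3,3]
    return s,c
if __name__=="__main__":
    s,c=wcam();n=sys.argv[1];print(s["position"],Ro.from_rotvec(s["tool_rot"]).as_matrix().round(3).tolist(),s["q"])
    pickle.dump(c,open(f"pics/{n}.pkl","wb"))
    im=cv2.resize(c["image"][:,:,::-1],(800,500),interpolation=cv2.INTER_CUBIC);cv2.imwrite(f"pics/{n}.png",im)
E
python3 snap.py w1
```

```text
t: 1.0
position: [0.5373, -0.2225, 0.3612]
tool_rot: [2.228, 2.214, -0.004]
contact_force: [0.5, -0.8, 0.0]
width: 0.0851
grip_force: 0.0
t: 1.8
position: [0.5398, -0.2168, 0.361]
tool_rot: [-3.089, -0.57, 0.001]
contact_force: [0.7, 1.2, -0.2]
width: 0.0852
grip_force: 0.0
t: 2.4
position: [0.54, -0.2169, 0.3612]
tool_rot: [-3.141, -0.004, 0.0]
contact_force: [0.5, -0.5, 0.1]
width: 0.0854
grip_force: 0.0
[ 0.53997476 -0.21690467  0.36122898] [[1.0, 0.002, -0.0], [0.002, -1.0, 0.0], [-0.0, -0.0, -1.0]] [ 0.46247892  0.25538765 -0.15677277  1.56530986  0.04062513  1.32421316
 -1.26758048]
```

View pics/w1.png

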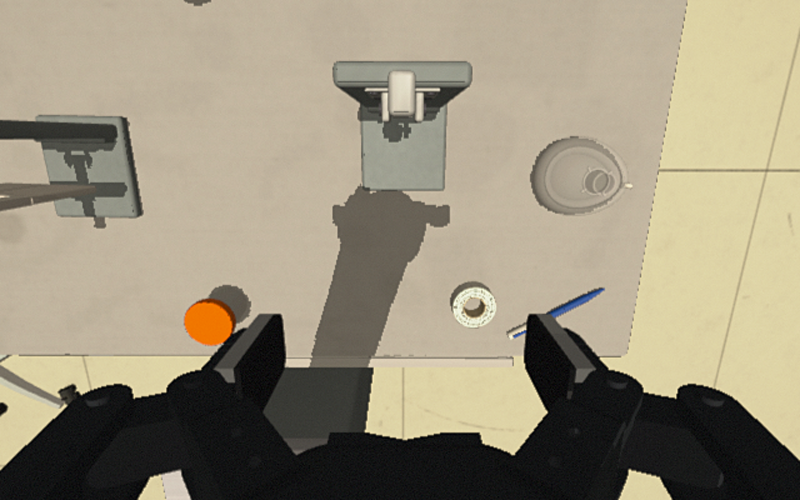

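```bash
python3 - <<'E'
from h import *
import pickle
c=pickle.load(open("pics/w1.pkl","rb"))
o=[("w",P,np.array(u)/1.25) for P,u in[((0,45,225),(334,84)),((0,-45,225),(471,84)),((16,45,225),(333,62)),((16,-45,225),(471,62)),((-95,50,14),(361,187)),((-95,-50,14),(445,190))]]
x,e=fit({"w":c},o,0,(.63,-.217,0));print(x,e.round(1).tolist())
C={n:read_camera(n) for n in("scene","side")}
for p in((-95,50,14),(-95,-50,14),(0,45,225),(0,-45,225),(16,45,225)):
  P=Rz(x[2])@(np.array(p)/1000)+[x[0],x[1],0];print(p,[proj(C[n],P)[0].round(1) for n in C])
P=Rz(x[2])@np.array([-.012,0,.263])+[x[0],x[1],0];print("grip",P)
for p in((-16,7,287),(-16,-7,287),(6,0,287),(-8,0,287)):
  print(proj(c,Rz(x[2])@(np.array(p)/1000)+[x[0],x[1],0])*1.25)
E
```

```text
[ 6.39107028e-01 -2.16394010e-01 -3.48147504e-04] [[-1.2, 0.9], [1.2, 1.3], [-1.3, -3.2], [2.1, -2.8], [0.4, 2.5], [-0.7, 0.3]]
(-95, 50, 14) [array([358.7, 246.9]), array([322.8, 222.4])]
(-95, -50, 14) [array([382.8, 267.9]), array([332.6, 211.4])]
(0, 45, 225) [array([390.2, 182.2]), array([299.8, 162.8])]
(0, -45, 225) [array([415.7, 199.6]), array([310.1, 155.5])]
(16, 45, 225) [array([394.1, 179.8]), array([295.6, 162.1])]
grip [ 0.62710703 -0.21638983  0.263     ]
[[388.22439024 104.765327  ]]
[[415.88822186 104.86365145]]
[[402.13708986  57.37337299]]
[[402.08576593  87.88754468]]
```

In the tool's units: 0.04 m is 0.8, 0.039 m is 0.78.

```bash
echo '0.8,0,0,0 | 0.8,0,0,0 | 0,0,0.78,0 | 0,0,0.78,0 | 0,0,0.78,0 | 0,0,0,0 | 0,0,0,0' | python3 jog.py 0.085; echo '0,0,0,0 | 0,0,0,0 | 0,0,0,0 | 0,0,0,0 | 0,0,0,0 | 0,0,0,0 | 0,0,0,0 | 0,0,0,0' | python3 jog.py 0 25
```

```text
t: 3.25
position: [0.6199, -0.2169, 0.2445]
tool_rot: [-3.141, -0.002, 0.002]
contact_force: [0.6, 0.5, 1.7]
width: 0.085
grip_force: 0.0
t: 4.05
position: [0.6204, -0.2152, 0.2453]
tool_rot: [-3.14, -0.004, -0.001]
contact_force: [-1.2, 5.1, 5.7]
width: 0.0135
grip_force: 28.0
```

In the tool's units: -0.007 m is -0.14, -0.0067 m is -0.134.

```bash
echo '-0.134,0,0.028,0 | -0.132,0,0.03,0 | -0.14,0,0.06,0 | -0.14,0,0.072,0 | -0.12,0,0.09,0 | -0.12,0,0.108,0 | -0.094,0,0.12,0 | -0.086,0,0.132,0' | python3 jog.py; echo '-0.06,0,0.14,0 | -0.054,0,0.148,0 | -0.026,0,0.152,0 | -0.012,0,0.154,0 | 0,0,0.06,0 | 0,0,0,0 | 0,0,0,0' | python3 jog.py
```

```text
t: 4.85
position: [0.5726, -0.2152, 0.2139]
tool_rot: [-3.14, -0.004, -0.004]
contact_force: [-2.5, 6.1, 8.1]
width: 0.0134
grip_force: 27.3
t: 5.55
position: [0.5632, -0.2152, 0.1791]
tool_rot: [-3.139, -0.003, 0.004]
contact_force: [-2.4, 5.4, 0.9]
width: 0.0137
grip_force: 27.1
```

In the tool's units: -0.05 m is -1, -0.04 m is -0.8.

```bash
echo '0,0,0,0 | 0,0,0,0 | 0,0,0,0 | 0,0,0,0 | 0,0,-0.8,0 | 0,0,-1,0 | 0,0,-1,0 | 0,0,-1,0' | python3 jog.py 0.085; echo '-0.6,-0.7,0,0 | -0.6,-0.7,0,0 | -0.4,-0.9,0,0 | 0,-1,0,0 | 0,-1,0,0 | 0,-1,0,0 | 0,-1,0,0 | 0,-1,0,0' | python3 jog.py;echo '0,-0.2,0,0 | 0,0,0,0 | 0,0,0,0' | python3 jog.py; python3 snap.py w2
```

```text
t: 6.35
position: [0.5638, -0.2171, 0.3717]
tool_rot: [3.141, 0.001, 0.0]
contact_force: [1.2, -1.0, 0.1]
width: 0.0849
grip_force: 0.0
t: 7.15
position: [0.4836, 0.1496, 0.3701]
tool_rot: [3.141, 0.0, 0.002]
contact_force: [1.1, -0.1, 0.7]
width: 0.0852
grip_force: 0.0
t: 7.45
position: [0.4841, 0.1563, 0.3694]
tool_rot: [3.14, -0.001, -0.0]
contact_force: [0.3, -0.0, -0.4]
width: 0.0847
grip_force: 0.0
[0.48413091 0.15633707 0.36944369] [[1.0, -0.001, -0.0], [-0.001, -1.0, -0.001], [-0.0, 0.001, -1.0]] [ 0.05627334  0.12821884 -0.46573031  1.71163728  0.06040316  1.31621284
 -1.99279221]
```

View pics/w2.png

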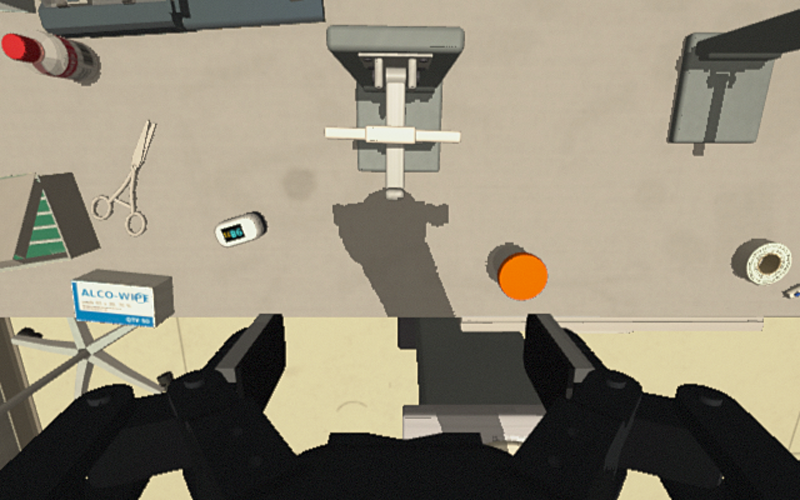

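```bash
python3 - <<'E'
from h import *
import pickle
c=pickle.load(open("pics/w2.pkl","rb"))
mk=lambda l:[("w",P,np.array(u)/1.25) for P,u in l]
o=mk([((0,45,225),(329,50)),((0,-45,225),(465,50)),((16,45,225),(327,27)),((16,-45,225),(464,27)),((-95,50,14),(357,171)),((-95,-50,14),(440,171))])
x,e=fit({"w":c},o,0,(.6,.16,0));print(x,e.round(1).tolist())
for p in((-98,7,219),(-98,-7,219)): print(proj(c,Rz(x[2])@(np.array(p)/1000)+[x[0],x[1],0])*1.25)
o=mk([((5,15,63),(366,126)),((5,-15,63),(416,127)),((-5,15,63),(366,142)),((-5,-15,63),(416,143)),((0,48,14),(325,133)),((0,-48,14),(460,137))])
x,e=fit({"w":c},o,.205,(.55,.16,0));print(x,e.round(1).tolist())
E
```

```text
[ 0.60460139  0.16044543 -0.008198  ] [[-1.8, 0.8], [0.5, 1.8], [-1.1, -2.8], [2.2, -1.7], [0.6, 0.4], [0.0, 0.9]]
[[386.37027561 200.51858867]]
[[405.59056835 200.66631041]]
[ 0.55270743  0.16306376 -0.02695038] [[-0.7, -0.8], [0.9, -0.4], [-0.7, 0.8], [0.4, 1.1], [-0.7, -0.1], [1.4, -0.2]]
```

In the tool's units: 0.045 m is 0.9, 0.043 m is 0.86.

```bash
echo '0.7,-0.07,0,0 | 0.672,-0.07,0,0 | 0,0,0.9,0 | 0,0,0.9,0 | 0,0,0.86,0 | 0,0,0,0 | 0,0,0,0' | python3 jog.py; echo '0,0,0,0 | 0,0,0,0 | 0,0,0,0 | 0,0,0,0 | 0,0,0,0 | 0,0,0,0 | 0,0,0,0' | python3 jog.py 0 40; echo '0,0,-0.2,0 | 0,0,-0.2,0 | 0,0,-0.2,0 | 0,0,-0.1,0 | 0,0,0,0 | 0,0,0,0' | python3 jog.py
python3 -c "
from station import r, readout, order, read_camera;import cv2
for n in('side',):
  cv2.imwrite('pics/s2.png',cv2.resize(read_camera(n)['image'][120:300,180:360,::-1],None,fx=3,fy=3,interpolation=2))"
```

```text
t: 8.2
position: [0.5528, 0.1632, 0.237]
tool_rot: [3.141, -0.003, -0.002]
contact_force: [0.1, 0.2, 0.2]
width: 0.0848
grip_force: 0.0
t: 8.9
position: [0.5531, 0.1652, 0.2381]
tool_rot: [-3.141, -0.001, -0.003]
contact_force: [-1.8, -1.1, 6.1]
width: 0.0297
grip_force: 41.0
t: 9.5
position: [0.5523, 0.1649, 0.2715]
tool_rot: [3.142, 0.001, -0.0]
contact_force: [0.1, -0.3, -1.7]
width: 0.0293
grip_force: 40.2
```

View pics/s2.png

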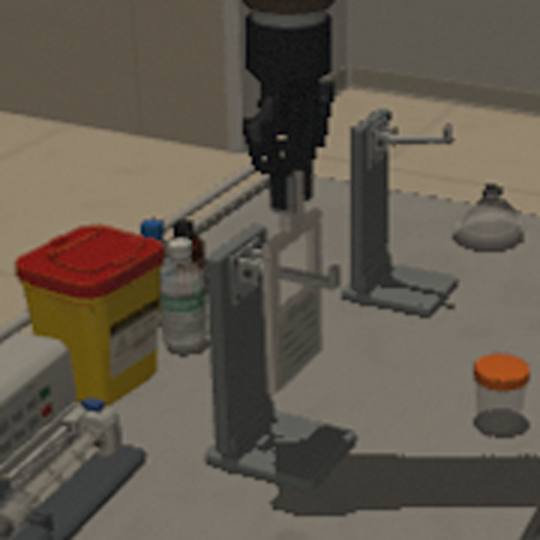

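In the tool's units: -0.03 m is -0.6, -0.02 m is -0.4.

```bash
echo '-0.3,0,0,0 | -0.4,0,0,0 | -0.4,0,0,0 | -0.4,0,0,0 | 0,0,-0.4,0 | 0,0,-0.6,0 | 0,0.4,0,0 | 0,0.6,0,0' | python3 jog.py; echo '0,0.8,0,0 | 0,0.9,0,0 | 0,0.9,0,0 | 0,0.9,0,0 | 0.2,0.9,0,0 | 0.2,0.8,0,0 | 0.2,0.6,0,0 | 0,0.6,0,0' | python3 jog.py; echo '0,0.2,0.2,0 | 0,0,0.4,0 | 0,0,0.4,0 | 0,0,0,0 | 0,0,0,0 | 0,0,0,0 | 0,0,0,0' | python3 jog.py; python3 snap.py w3
```

```text
t: 10.35
position: [0.4775, 0.1167, 0.3224]
tool_rot: [-3.14, -0.008, -0.003]
contact_force: [0.2, -1.0, -2.4]
width: 0.0293
grip_force: 40.2
t: 11.15
position: [0.5082, -0.2064, 0.3208]
tool_rot: [-3.141, -0.001, 0.001]
contact_force: [-0.8, -0.1, -2.3]
width: 0.0295
grip_force: 40.2
t: 11.85
position: [0.5085, -0.2149, 0.2728]
tool_rot: [3.141, 0.002, 0.003]
contact_force: [0.1, 0.4, -2.1]
width: 0.0292
grip_force: 40.2
[ 0.50847826 -0.21490629  0.27282484] [[1.0, 0.001, 0.002], [0.001, -1.0, -0.001], [0.002, 0.001, -1.0]] [ 0.49510963  0.25883015 -0.17189149  1.76165212  0.04862629  1.12306121
 -1.26162251]
```

View pics/w3.png

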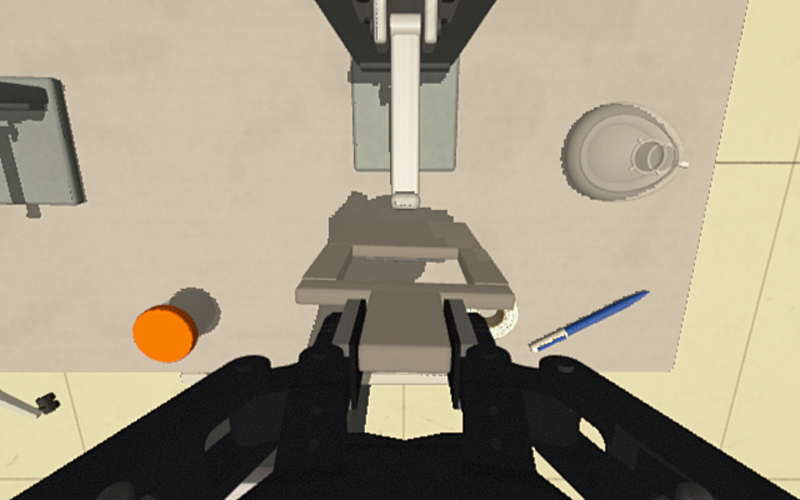

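In the tool's units: 0.016 m is 0.32, 0.015 m is 0.3.

```bash
echo '0.24,0,0,0 | 0.3,0,0,0 | 0.32,0,0,0 | 0.32,0,0,0 | 0.3,0,0,0 | 0,0,0,0 | 0,0,0,0' | python3 jog.py; echo '0,0,0.2,0 | 0,0,0.2,0 | 0,0,0.18,0 | 0,0,0.08,0 | 0,0,0.04,0 | 0,0,0,0 | 0,0,0,0' | python3 jog.py
python3 -c "
from station import r, readout, order, read_camera;import cv2
cv2.imwrite('pics/s3.png',cv2.resize(read_camera('side')['image'][110:250,240:380,::-1],None,fx=4,fy=4,interpolation=2))"
```

```text
t: 12.6
position: [0.582, -0.2147, 0.2714]
tool_rot: [-3.141, -0.002, 0.001]
contact_force: [0.1, 0.6, -1.3]
width: 0.0293
grip_force: 40.2
t: 13.3
position: [0.581, -0.215, 0.2381]
tool_rot: [3.141, 0.001, -0.001]
contact_force: [-5.5, 2.1, 7.8]
width: 0.0293
grip_force: 41.4
```

View pics/s3.png

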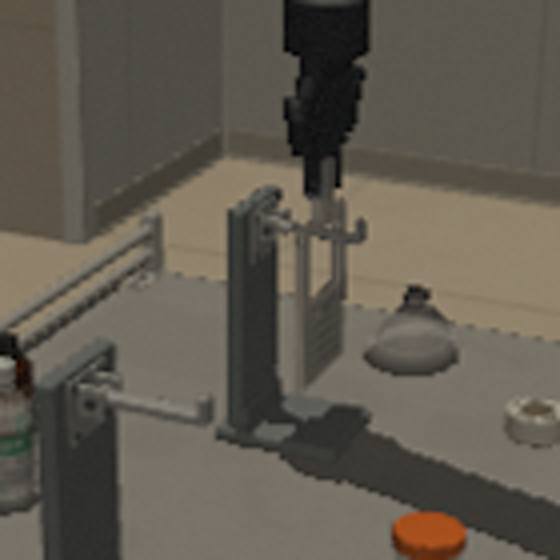

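In the tool's units: -0.05 m is -1, -0.04 m is -0.8.

```bash
echo '0,0,0,0 | 0,0,0,0 | 0,0,0,0 | 0,0,0,0 | 0,0,-0.4,0 | 0,0,-0.8,0 | 0,0,-1,0 | 0,0,0,0' | python3 jog.py 0.085; echo '-0.2,-0.9,0,0 | -0.2,-0.96,0,0 | -0.2,-0.96,0,0 | -0.2,-0.96,0,0 | -0.2,-0.96,0,0 | 0,-0.96,0,0 | 0,-0.96,0,0 | 0,-0.84,0,0' | python3 jog.py;  echo '0,0,0,0 | 0,0,0,0 | 0,0,0,0' | python3 jog.py
```

```text
t: 14.15
position: [0.5854, -0.2159, 0.3547]
tool_rot: [3.137, 0.001, 0.02]
contact_force: [1.2, 0.2, 0.3]
width: 0.0851
grip_force: 0.0
t: 14.95
position: [0.5309, 0.1628, 0.3469]
tool_rot: [-3.141, -0.003, -0.002]
contact_force: [-0.4, 0.2, 0.1]
width: 0.0849
grip_force: 0.0
t: 15.25
position: [0.5317, 0.1586, 0.3463]
tool_rot: [3.141, -0.001, -0.0]
contact_force: [-0.5, 1.2, -0.6]
width: 0.0854
grip_force: 0.0
```

```bash
python3 -c "
from station import r, readout, order, read_camera;import cv2
cv2.imwrite('pics/s4.png',cv2.resize(read_camera('side')['image'][110:250,220:380,::-1],None,fx=4,fy=4,interpolation=2))"
```

```text
(no output)
```

View pics/s4.png

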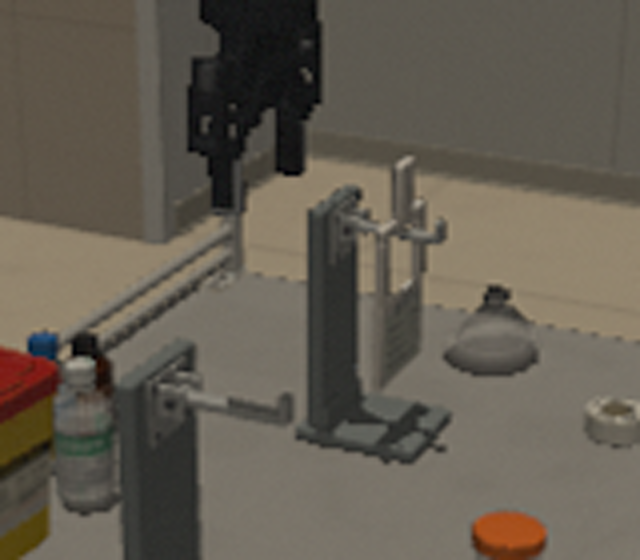

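The board hangs upright and free on the new hook, and the old hook is empty and level at about (190–290, 405). I'll pinch the old hook next.

In the tool's units: 0.045 m is 0.9, -0.002 m is -0.04.

```bash
echo '0,-0.04,0.8,0 | 0,0,0.9,0 | 0,0,0.9,0 | 0,0,0.68,0 | 0,0,0,0 | 0,0,0,0' | python3 jog.py; echo '0,0,0,0 | 0,0,0,0 | 0,0,0,0 | 0,0,0,0 | 0,0,0,0 | 0,0,0,0 | 0,0,0,0' | python3 jog.py 0 25
```

```text
t: 15.9
position: [0.5318, 0.1609, 0.183]
tool_rot: [3.141, -0.002, -0.001]
contact_force: [-0.2, 0.4, 0.3]
width: 0.0848
grip_force: 0.0
t: 16.6
position: [0.5317, 0.1633, 0.1833]
tool_rot: [-3.14, -0.002, -0.002]
contact_force: [-1.0, 3.3, 4.5]
width: 0.0135
grip_force: 27.7
```

Gripped at 13.5 mm wide; now arc up and back, finishing with a small push to the stop.

In the tool's units: -0.0077 m is -0.154, -0.0076 m is -0.152.

```bash
echo '0.012,0,-0.154,0 | 0.026,0,-0.152,0 | 0.054,0,-0.148,0 | 0.06,0,-0.14,0 | 0.086,0,-0.132,0 | 0.094,0,-0.12,0 | 0.12,0,-0.108,0 | 0.12,0,-0.09,0' | python3 jog.py; echo '0.14,0,-0.072,0 | 0.14,0,-0.06,0 | 0.132,0,-0.03,0 | 0.134,0,-0.028,0 | 0.12,0,0,0 | 0.06,0,0,0 | 0,0,0,0 | 0,0,0,0' | python3 jog.py
```

```text
t: 17.4
position: [0.5562, 0.1629, 0.2326]
tool_rot: [3.141, 0.004, -0.014]
contact_force: [-4.9, 4.1, -5.9]
width: 0.0131
grip_force: 29.8
t: 18.2
position: [0.594, 0.1626, 0.2433]
tool_rot: [3.141, 0.003, -0.008]
contact_force: [-4.7, 2.0, 1.9]
width: 0.0132
grip_force: 24.5
```

In the tool's units: 0.003 m is 0.06.

```bash
echo '0.06,0,0,0 | 0.06,0,0,0 | 0,0,0,0 | 0,0,0,0' | python3 jog.py; echo '0,0,0,0 | 0,0,0,0 | 0,0,0,0 | 0,0,0,0 | 0,0,-0.6,0 | 0,0,-1,0 | 0,0,-1,0 | 0,0,0,0' | python3 jog.py 0.085;  echo '-1,0,0,0 | -1,0,0,0 | 0,0,0,0 | 0,0,0,0 | 0,0,0,0' | python3 jog.py; python3 - <<'E'
from snap import *
s,c=wcam()
S=read_camera("side")["image"][110:290,220:380]
a=cv2.resize(S,(400,450),interpolation=2);b=cv2.resize(c["image"][0:225,220:420],(400,450),interpolation=2)
cv2.imwrite("pics/f.png",np.hstack([a,b])[:,:,::-1])
for q in(1.57,1.47,1.4):
  P=np.array([.6046-.012-.086*np.cos(q),.1604,.201+.086*np.sin(q)]);u=proj(c,P)[0];print(q,(u-[220,0])*2+[400,0],(proj(read_camera("side"),P)[0]-[220,110])*2.5)
E
```

```text
t: 18.6
position: [0.6, 0.1625, 0.2432]
tool_rot: [3.141, 0.003, -0.008]
contact_force: [-4.5, 2.6, 0.8]
width: 0.013
grip_force: 24.2
t: 19.4
position: [0.6057, 0.1635, 0.3832]
tool_rot: [-3.138, -0.001, -0.022]
contact_force: [0.3, -1.0, 0.1]
width: 0.0847
grip_force: 0.0
t: 19.9
position: [0.5036, 0.1617, 0.3749]
tool_rot: [-3.141, -0.0, -0.003]
contact_force: [0.7, 0.1, 0.3]
width: 0.0846
grip_force: 0.0
1.57 [608.27303549 152.80008775] [110.86394497 175.33257102]
1.47 [608.24100653 179.91938718] [117.77810765 176.97669859]
1.4 [608.21450873 198.40418033] [122.6115658  178.55840735]
```

View pics/f.png

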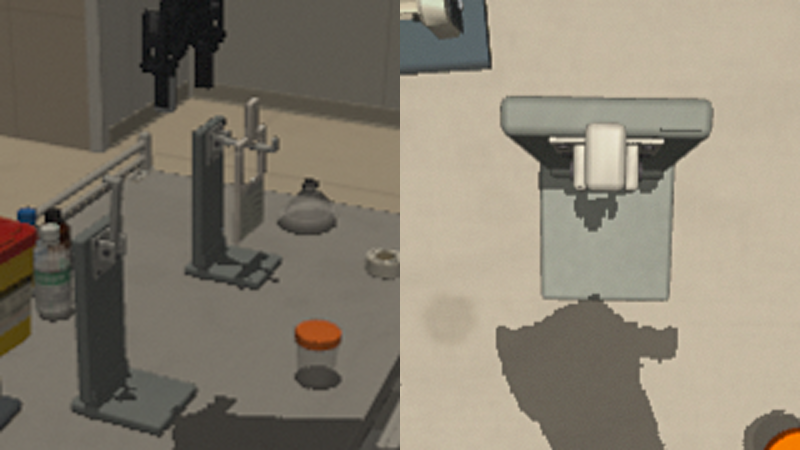

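The wrist view puts the old hook at about 1.48 rad, which is close to the 1.42 limit. I'll push it to its stop with closed fingers.

In the tool's units: 0.05 m is 1, 0.02 m is 0.4.

```bash
echo '0.4,0,0,0 | 0.4,0,0.2,0 | 0,0,1,0 | 0,0,1,0 | 0,0,0,0 | 0,0,0,0 | 0,0,0,0 | 0,0,0,0' | python3 jog.py 0 25; echo '0.2,0,0,0 | 0.2,0,0,0 | 0.1,0,0,0 | 0.1,0,0,0 | 0,0,0,0' | python3 jog.py; echo '0.06,0,0,0 | 0.06,0,0,0 | 0,0,0,0' | python3 jog.py
```

```text
t: 20.95
position: [0.5441, 0.1628, 0.2674]
tool_rot: [-3.14, -0.001, -0.008]
contact_force: [-0.5, -0.7, 0.4]
width: -0.0001
grip_force: 0.0
t: 21.45
position: [0.5729, 0.162, 0.264]
tool_rot: [-3.141, -0.001, 0.0]
contact_force: [-0.4, 0.1, -0.5]
width: 0.0001
grip_force: 0.0
t: 21.75
position: [0.5783, 0.1621, 0.2642]
tool_rot: [-3.142, -0.001, 0.001]
contact_force: [0.5, -0.1, -0.3]
width: 0.0002
grip_force: 0.2
```

```bash
for i in 1 2; do :; done; echo '0.04,0,0,0 | 0.04,0,0,0 | 0,0,0,0' | python3 jog.py; echo '0.04,0,0,0 | 0.04,0,0,0 | 0,0,0,0' | python3 jog.py
```

```text
t: 22.05
position: [0.5786, 0.1621, 0.2642]
tool_rot: [3.14, 0.003, -0.011]
contact_force: [-12.6, -2.1, 7.8]
width: -0.0
grip_force: 6.2
t: 22.35
position: [0.5789, 0.1621, 0.2642]
tool_rot: [3.138, 0.004, -0.023]
contact_force: [-24.6, -3.2, 15.8]
width: -0.0001
grip_force: 12.1
```

That is a hard stop: 24 N with no further travel. I'll back off, wait, and take a last look.

In the tool's units: -0.05 m is -1, -0.03 m is -0.6.

```bash
echo '-0.4,0,0,0 | -0.6,0,0,0 | -0.4,0,-0.6,0 | 0,0,-1,0 | 0,0,-0.6,0 | 0,0,0,0 | 0,0,0,0 | 0,0,0,0' | python3 jog.py; python3 - <<'E'
from station import r, readout, order, read_camera;import cv2
cv2.imwrite("pics/g.png",cv2.resize(read_camera("side")["image"][130:290,230:370],(560,600),interpolation=2)[:,:,::-1])
E
```

```text
t: 23.15
position: [0.5158, 0.1617, 0.3731]
tool_rot: [3.141, 0.001, -0.003]
contact_force: [-0.1, -0.8, -0.5]
width: 0.0003
grip_force: 0.0
```

View pics/g.png

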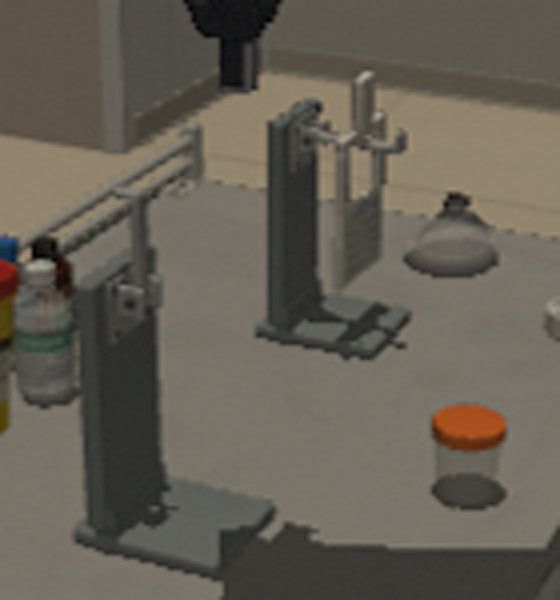

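The old hook is now fully upright, and the board hangs on the lowered new hook.

```bash
python3 -c "from station import r, readout, order, read_camera;print(order.sign_off())"
```

```text
the job is handed in; nothing more can be done
None
```

The chart board now hangs on the lowered new hook, the old hook is folded up against its stop, no bystander was touched, and the job was handed in at about 23 s; sign-off returned no verdict.

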